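# Loosen the copper paint jar's cap with a fingertip

## Robot

A 6-joint arm with a two-finger parallel gripper is mounted at the origin on the work surface. World frame = base frame: x ahead of the robot, y to its left, z up, the work surface at z = 0. Lengths are in m, angles in rad, forces in N, time in s.
With the tool pointing down it reaches from about 0.3 to 0.775 m from the base axis. Payload 14.6 kg.
Tool frame: the origin (TCP) lies at the very end of the fingers, on their centre line; the grasp point (between the pads) lies 19 mm behind it (ctrl.hold_point_z is the z of the grasp point in the tool frame, in m); z points along the fingers, y is the direction in which the jaws open and shut (so a half turn about z gives the same grasp; the last joint's range is limited). The gripper opens to 94 mm and grips with 3 to 60 N. Pads are 16 mm wide; open, the fingers measure 119 mm over their backs; the gripper's body (75 mm by 177 mm) begins 78 mm behind the grasp point.
Start: joints at [1.096, 0.3, 1.521, -0, 1.321, -0.067], TCP at [0.218, 0.505, 0.205] pointing down, gripper open.
Joint ranges: [-3.03, 3.03], [-0.79, 2.21], [0.23, 2.52], [-1.04, 4.18], [0, 3.07], [-2.55, 2.55]. Speed limits (rad/s): [2.22, 2.22, 2.57, 3.14, 3.14, 3.14].

## Interface

Orientations are given as [roll, pitch, yaw] about the fixed x, y, z axes, in that order (R = Rz(yaw) Ry(pitch) Rx(roll)).
In Python, from station import ctrl, cams, hand_in gives the robot as it stands.
- The arm moves only by the tool servo_tool, never from a script. Its argument "rows" is a list of rows, each a list of 7 numbers: the shift along the world's x, y, z in m, then the turn, a rotation vector about the world's x, y, z in rad, then the gripper command: -1 is shut, 1 is fully open, values between are in proportion. A call has exactly 8 rows; each row is the pose to reach, as a shift and turn from the pose measured when the call began; what a row does not reach only later rows make up. A row lasts 1/12 s, in which the tool goes at most 41.7 mm and 7.16 degrees, less where a joint would pass 70% of its speed; a pose out of reach is approached as far as the arm can. A call with a gripper value outside its range is refused whole. The fingers move at their own pace and stop on an object; "newtons" is the grip in N (left out, the last holds). Time passes only in rows, so rows that repeat a pose let the fingers close, or fill a call up. It gives the time, the measured TCP pose, the force and the opening at its end, in the units of the state.
- ctrl.get_obs(): the state, without advancing time (a new reading comes with each control period).
- cams.camera(name): name is "scene" or "top" or "wrist"; returns a dict with "image" (420x560x3 uint8, red, green, blue), "depth" (420x560 float32, m along the optical axis (not along the pixel's ray), 0 where there is no reading), "fx", "fy", "cx", "cy" (pixels), "rvec" (rotation vector, rad) and "tvec" (3), from world to camera coordinates, as OpenCV has them; the wrist camera has in their place "hand_eye" (4x4, takes a point from camera to tool coordinates, whose origin is the TCP and whose axes are the flange's). Camera axes: x right, y down, z forward; pixel columns grow to the right and rows downward; lengths in m; the calibration is good to about 2 mm. A picture is of the moment at which its call begins: read the wrist's pose just before it.
- hand_in(): hands the job in, once; it reports no verdict.
Trained networks look in a picture, given as the dict that the camera call returned (one of the last four; its "shot" number tells which), for a name from the list of things; names that differ only in an ending like _2 or _b are one class to them, and where a whole thing is asked for, a point or a joint stands for the part that bears it (a point fixed in the world has none). Each returns a list of dicts, best first, with "p" (0 to 1); they miss things now and then, are a little off and sometimes report something else, mostly with a low value. They report only what shows in the picture. A call takes as long as a camera call. They do not tell look-alikes from the thing itself.
- cams.spot_in(picture, name): "box" ([left, top, right, bottom] as shares, 0 to 1, of the picture: columns of its width, rows of its height, round what is visible of it).
- cams.place_of(picture, name): "at" ([column, row] as shares, 0 to 1, of the picture: columns of its width, rows of its height: a listed point, or the origin of a listed thing).
The state is a dict: "time_s": time; "qpos": joint angles; "joint_vel": joint speeds; "tau": joint torques, N m; "ee_pos": TCP position; "eef_rot": TCP orientation; "force": force on the tool from outside, world axes, zero at the start; "moment": the same for the moment, N m; "grip_width": finger opening in m.
Only numpy, scipy, OpenCV 4.12 (cv2) and the standard library are available. Lean on these libraries where they do the work, as an engineer would, in place of code of your own. Each camera call takes 0.05 s, during which the arm holds its last target.

## Task

The copper paint's cap is only just cracked loose: with a fingertip against its ribbed rim, keep turning it counterclockwise (seen from above) until its black stripe has come round to the yellow mark on its clamp for the second time, and leave it stopped there, so that it rests on its last thread. Do not grip the cap or lean on it hard, and do not wind it well past the mark, where it would come off; leave the blue jar's cap and the other things on the bench as they are.

Things in the scene. Friction and masses are not known exactly. Their poses are not given: they have to be found in the camera images.
- copper_cap (a joint): turn of the copper jar's screw cap, rad: 0 = tight, growing counterclockwise seen from above (unscrewing). The stripe points at the yellow mark at 0, 6.28 and 12.57; it starts 0.35 to 1.2 past the mark, so the second coming round is 12.57. The thread runs out at 15.5. It turns stiffly (0.07 N m, about 1.5 N at the rim) and stays where it is left
- copper_cap_top (a point): centre of the top face of the copper jar's cap, on the vertical screw axis. The cap is a white upright cylinder, 99 mm in diameter over its fine ribs and 30 mm high (it ends 30 mm below this point), with a 48 mm copper-coloured disc in the middle of its top. It rises 2.5 mm per turn: top 124 mm above the bench when tight, 129 mm after two turns
- copper_clamp: the grey round clamp, fixed to the bench, that holds the copper jar; origin at the bench under the screw axis. 160 mm across at its flange (14 mm high), 128 mm above that up to 50 mm. Copper jar body 100 mm wide up to 84 mm above the bench, then a neck 84 mm wide. The jar sits in rubber: it gives sideways about 1 mm per 1.5 N (8 mm at most) and springs back
- copper_stripe (a point): point on the copper jar's cap top, 44 mm out from the axis, in the outer part of a black radial stripe 8 mm wide that runs from the disc to the rim and down the side
- copper_mark (a point): yellow mark on the copper jar's clamp: a bar 24 x 16 mm lying on the flange, pointing at the axis, centre 74 mm out from the screw axis, 17 mm above the bench
- blue_cap_top (a point): centre of the top of the blue jar's cap: the same jar, clamp and cap, with blue paint and a blue disc, which is to be left alone; it stands at least 200 mm from the copper one, left or right of it
- blue_stripe (a point): point 44 mm out from the axis on the black stripe of the blue jar's cap
- small_jar_center (a point): centre of a loose small red jar with a white cap, 46 mm in diameter, 62 mm high, standing on the bench; leave it alone
- ornament: loose brass ornament lying flat on the bench, about 118 mm long (from -47 to +70 mm along its x), 40 mm wide, 22 mm high; origin on its underside; leave it alone
- brush_grip (a point): middle of the handle of a loose paint brush, 170 mm long, lying flat on the bench, under 30 mm high; leave it alone
Not all that is in view belongs to the job. What is shaped like the copper_clamp but brown or purple is not meant.

How it is judged:
On the way:
1. the copper cap's stripe passes the mark for the first time (one full turn from tight), driven by the fingers (value of joint copper_cap above 6.28 rad and contact force between the fingers and copper_cap above 0.2 N), for 0.05 s.
At the end, for the whole second after the job is handed in: the copper cap stands still with its stripe at the mark for the second time, at 12.57 rad (two turns from tight) within 0.45 rad; the blue cap's stripe is within 15 mm, and the small jar, ornament and brush within 20 mm, of where they were (value of joint copper_cap between 12.116 and 13.016 rad and velocity of joint copper_cap between -0.05 and 0.05 rad/s and distance of blue_stripe from where it was at the start of the episode below 0.015 m and distance of each of small_jar_center, ornament, brush_grip from where it was at the start of the episode below 0.02 m); the robot touches nothing.
It fails at once if the cap is gripped or leaned on (more than 30 N between fingers and cap) (contact force between the fingers and copper_cap above 30 N).
It fails at once if the copper cap is wound off its thread (past 15.5 rad) (value of joint copper_cap above 15.5 rad).
It fails at once if the blue jar's cap is turned or shoved (its stripe moves over 15 mm) (distance of blue_stripe from where it was at the start of the episode above 0.015 m).
It fails at once if the small jar, ornament or brush is shoved, lifted or carried (over 20 mm) (distance of any of small_jar_center, ornament, brush_grip from where it was at the start of the episode above 0.02 m).
It also fails if it takes over 53 s, if anything falls off the work surface, if the arm or the gripper's body presses on something with over 40 N, if the wrist force passes 120 N, or if a joint passes its speed limit or range.

## Working session

There is one attempt and no reset: what is moved stays moved. The work goes in short steps, Python scripts to look and compute and a tool call to move; the robot and the scene stay as the last step left them, time stands still between calls to the robot, and variables do not carry over. Pictures are saved under pics/ and viewed, and the job is handed in when it is done.

Besides the shell and the picture viewer there is one more tool, called after ">>>" as a command line: name --pt "numbers of a row" for each row, then --argument value for the rest. servo_tool: Moves the arm, as the interface text tells. Its arguments: {"type":"object","properties":{"rows":{"type":"array"},"newtons":{"type":"number"}},"required":["rows"]}

```bash
ls; mkdir -p pics
cat > h.py <<'E'
import numpy as np, cv2, sys
from station import ctrl, cams, hand_in
def pose(c):
    R,_=cv2.Rodrigues(np.array(c["rvec"],float)); return R,np.array(c["tvec"],float).ravel()
def back(c,u,v,d):
    R,t=pose(c); p=np.array([(u-c["cx"])/c["fx"]*d,(v-c["cy"])/c["fy"]*d,d]); return R.T@(p-t)
def atz(c,u,v,z):
    R,t=pose(c); o=-R.T@t; r=R.T@np.array([(u-c["cx"])/c["fx"],(v-c["cy"])/c["fy"],1]); return o+r*(z-o[2])/r[2]
def proj(c,P):
    R,t=pose(c); p=R@np.array(P,float)+t; return c["fx"]*p[0]/p[2]+c["cx"],c["fy"]*p[1]/p[2]+c["cy"]
def save(c,n): cv2.imwrite(n,cv2.cvtColor(c["image"],cv2.COLOR_RGB2BGR))
E
python3 - <<'E'
from h import *
print(ctrl.get_obs())
for n in ["top","scene"]:
    c=cams.camera(n); save(c,f"pics/{n}0.png")
    print(n,c["fx"],c["cx"],c["cy"])
    for k in ["copper_cap_top","copper_clamp","copper_stripe","copper_mark","blue_cap_top","blue_stripe","small_jar_center","ornament","brush_grip"]:
        for r in cams.place_of(c,k)[:3]:
            u,v=r["at"][0]*560,r["at"][1]*420
            z={"copper_cap_top":.1243,"copper_stripe":.1243,"copper_mark":.017,"blue_cap_top":.124,"blue_stripe":.124,"small_jar_center":.031}.get(k,0.0)
            print(k,round(r["p"],2),round(u),round(v),atz(c,u,v,z).round(3))
E
```

```text
pics
{'time_s': 0.0, 'qpos': array([ 1.09639801e+00,  3.00487205e-01,  1.52162411e+00, -5.31301372e-06,
        1.32069756e+00, -6.66235289e-02]), 'joint_vel': array([-0.00079117,  0.00103533, -0.00035138, -0.00074582, -0.00018008,
       -0.0005416 ]), 'tau': array([-2.72987520e-03, -5.31806839e+01, -3.52729011e+01,  7.07276585e-02,
        2.44428293e-02, -9.23537573e-05]), 'ee_pos': array([0.21799938, 0.50464571, 0.2048593 ]), 'eef_rot': array([-3.14037879e+00, -7.58344681e-05,  2.73381914e+00]), 'force': array([-0.65785422,  0.00998187, -0.10300662]), 'moment': array([ 0.01610724, -0.00621261,  0.0279061 ]), 'grip_width': 0.09394369138312231}
top 393.36887778106916 283.4895628685395 207.2797316706901
copper_cap_top 0.95 125 218 [0.481 0.5   0.124]
copper_cap_top 0.74 208 318 [0.274 0.324 0.124]
copper_cap_top 0.7 283 105 [0.727 0.165 0.124]
copper_clamp 0.93 278 125 [0.732 0.178 0.   ]
copper_clamp 0.73 146 224 [0.484 0.5   0.   ]
copper_clamp 0.71 300 225 [0.474 0.129 0.   ]
copper_stripe 0.92 196 332 [0.247 0.347 0.124]
copper_stripe 0.89 309 236 [0.436 0.116 0.124]
copper_stri
[... 481 characters left out ...]
cap_top 0.81 263 201 [0.476 0.13  0.124]
copper_cap_top 0.63 343 259 [0.722 0.172 0.124]
copper_clamp 0.7 265 241 [ 0.484  0.126 -0.   ]
copper_clamp 0.6 378 186 [ 0.477  0.504 -0.   ]
copper_clamp 0.58 340 296 [0.723 0.175 0.   ]
copper_stripe 0.76 249 195 [0.44  0.115 0.124]
copper_stripe 0.72 340 243 [0.683 0.196 0.124]
copper_stripe 0.69 289 129 [0.256 0.35  0.124]
blue_cap_top 0.79 170 243 [ 0.484 -0.105  0.124]
blue_stripe 0.82 183 231 [ 0.466 -0.068  0.124]
blue_stripe 0.15 251 191 [0.43  0.126 0.124]
small_jar_center 0.75 183 225 [ 0.352 -0.03   0.031]
ornament 0.71 241 352 [ 0.723 -0.077  0.   ]
ornament 0.66 170 246 [ 0.369 -0.078  0.   ]
brush_grip 0.97 335 215 [0.506 0.329 0.   ]
```

View pics/top0.png

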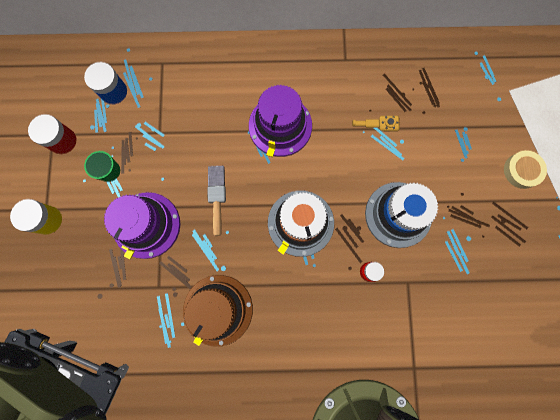

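View pics/scene0.png

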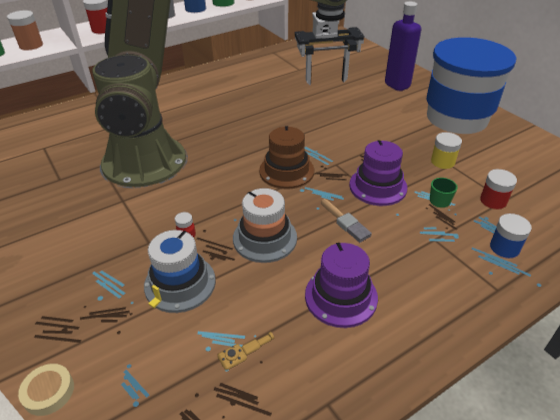

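The top view shows the white cap with the copper disc at (303,215), its stripe toward (308,232) and the yellow mark at (283,249). The look-alikes are purple (280,107), purple (130,218), brown (212,313) and the blue jar (414,205). I choose (303,215): grey clamp, white cap, copper disc. Next is a close crop and measurement.

Run:
```python
from h import *
c=cams.camera("top"); im=c["image"]
cr=cv2.cvtColor(im[170:270,250:350],cv2.COLOR_RGB2BGR); cv2.imwrite("pics/crop0.png",cv2.resize(cr,(600,600),interpolation=cv2.INTER_CUBIC))
hsv=cv2.cvtColor(im,cv2.COLOR_RGB2HSV)
sub=np.zeros(im.shape[:2],bool); sub[185:250,270:340]=True
# depth of cap top
print("top depth->z",[back(c,u,v,c["depth"][v,u]).round(4) for u,v in [(303,215),(290,210),(303,200),(318,215)]])
h,s,v=[hsv[...,i].astype(int) for i in range(3)]
# cap top: all pixels with depth-z ~0.124
ys,xs=np.nonzero(sub)
P=np.array([back(c,x,y,c["depth"][y,x]) for x,y in zip(xs,ys)])
m=abs(P[:,2]-np.median(P[(abs(xs-303)<8)&(abs(ys-215)<8),2]))<.004
Q=P[m]; (cx,cy),r=cv2.minEnclosingCircle(Q[:,:2].astype(np.float32)); print("circle",cx,cy,r,Q.mean(0))
d=sub&(h<14)&(s>110)&(v>150); yy,xx=np.nonzero(d)
k=(abs(xx-303)<13)&(abs(yy-215)<13); print("disc",k.sum(),xx[k].mean(),yy[k].mean(),atz(c,xx[k].mean(),yy[k].mean(),.1243))
y2=np.zeros_like(sub); y2[235:265,270:300]=True
d=y2&(h>22)&(h<34)&(s>180)&(v>150); yy,xx=np.nonzero(d); print("mark",d.sum(),atz(c,xx.mean(),yy.mean(),.02))
dk=(v[ys,xs]<60)&m; print("stripe",dk.sum(),P[dk].mean(0))
# obstacles height map z>0.05 clusters
H,W=c["depth"].shape
R,t=pose(c); U,V=np.meshgrid(np.arange(W),np.arange(H)); D=c["depth"]
X=np.stack([(U-c["cx"])/c["fx"]*D,(V-c["cy"])/c["fy"]*D,D],-1)-t; X=X@R
n,l,st,ce=cv2.connectedComponentsWithStats(((X[...,2]>.035)&(D>0)).astype(np.uint8))
for i in range(1,n):
    if st[i,4]>30:
        q=X[l==i]; print(st[i,:4],"x",q[:,0].min().round(3),q[:,0].max().round(3),"y",q[:,1].min().round(3),q[:,1].max().round(3),"z",q[:,2].max().round(3))
```

```text
top depth->z [array([0.4794, 0.1274, 0.1258]), array([0.4904, 0.1544, 0.127 ]), array([0.5118, 0.1264, 0.1241]), array([0.4791, 0.0958, 0.1239])]
circle 0.4795670509338379 0.1271003782749176 0.04982044920325279 [0.47925866 0.1273954  0.12481573]
disc 388 302.8840206185567 214.6701030927835 [0.48037919 0.12753412 0.1243    ]
mark 78 [0.4209165  0.17045666 0.02      ]
stripe 29 [0.4451103  0.11877871 0.12511087]
[84 62 38 37] x 0.792 0.865 y 0.561 0.633 z 0.086
[254  85  53  62] x 0.661 0.776 y 0.109 0.235 z 0.129
[ 28 115  42  35] x 0.663 0.734 y 0.68 0.753 z 0.087
[ 84 151  32  29] x 0.586 0.653 y 0.564 0.631 z 0.06
[375 183  63  57] x 0.432 0.559 y -0.159 -0.044 z 0.131
[274 193  56  56] x 0.416 0.541 y 0.064 0.19 z 0.13
[104 195  66  56] x 0.419 0.546 y 0.433 0.547 z 0.131
[ 10 199  45  34] x 0.464 0.535 y 0.701 0.775 z 0.086
[362 262  22  19] x 0.342 0.382 y -0.049 -0.008 z 0.067
[184 282  61  60] x 0.219 0.345 y 0.26 0.384 z 0.13
[  0 329 129  91] x 0.16 0.283 y 0.366 0.577 z 0.535
[337 395  80  25] x 0.053 0.128 y -0.063 0.063 z 0.258
```

View pics/crop0.png

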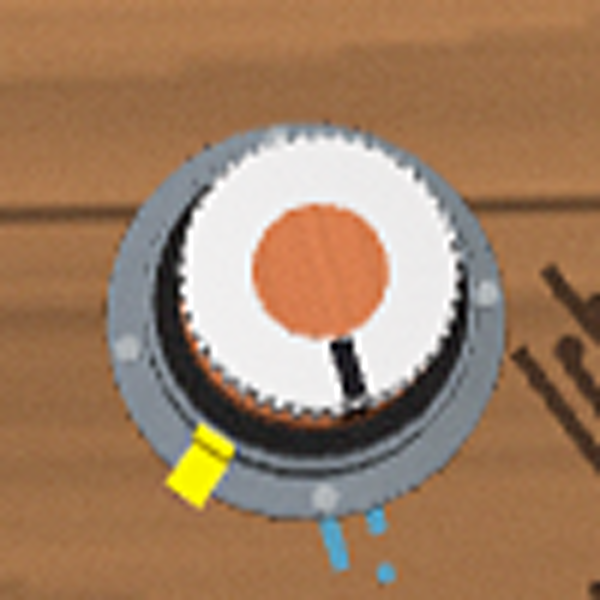

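The crop confirms the choice: white cap, copper disc, grey clamp. The axis is at (0.480, 0.1275) and the mark bears 144° from it. The stripe is about 50° past the mark, so roughly 0.87 rad, which agrees with the description. The plan is to orbit with the fingers shut, outside the rim. First I travel there at a safe height.

>>> servo_tool --pt "0.03 -0.03 0 0 0 0.1 -1" --pt "0.06 -0.06 0 0 0 0.2 -1" --pt "0.09 -0.09 0 0 0 0.3 -1" --pt "0.12 -0.12 0 0 0 0.4 -1" --pt "0.15 -0.15 0 0 0 0.408 -1" --pt "0.18 -0.18 0 0 0 0.408 -1" --pt "0.21 -0.21 0 0 0 0.408 -1" --pt "0.24 -0.24 0 0 0 0.408 -1" --newtons 30

```text
time_s: 1.72
ee_pos: [0.455, 0.2675, 0.2057]
eef_rot: [3.141, 0.0, -3.141]
force: [0.3, 1.7, -0.0]
grip_width: 0.0443
```

>>> servo_tool --pt "0.012 -0.02 0 0 0 0 -1" --pt "0.025 -0.0425 0 0 0 0 -1" --pt "0.025 -0.0425 -0.03 0 0 0 -1" --pt "0.025 -0.0425 -0.055 0 0 0 -1" --pt "0.025 -0.0425 -0.08 0 0 0 -1" --pt "0.025 -0.0425 -0.095 0 0 0 -1" --pt "0.025 -0.0425 -0.101 0 0 0 -1" --pt "0.025 -0.0425 -0.101 0 0 0 -1"

```text
time_s: 2.38
ee_pos: [0.4795, 0.2248, 0.1037]
eef_rot: [-3.141, -0.002, -3.141]
force: [0.2, 0.6, -0.5]
grip_width: 0.0003
```

```bash
python3 - <<'E'
from h import *
o=ctrl.get_obs(); print(o["ee_pos"],o["force"],o["grip_width"],o["qpos"].round(2))
for n in ["wrist","top","scene"]:
    c=cams.camera(n); save(c,f"pics/{n}1.png")
    if n=="wrist": print(c["hand_eye"],c["fx"])
E
python3 -c "
import cv2,numpy as np
a=[cv2.imread(f'pics/{n}1.png') for n in ['wrist','top','scene']]
cv2.imwrite('pics/m1.png',cv2.resize(np.hstack([a[0],a[1][100:300,200:480].repeat(2,0).repeat(2,1)[:400][:,:560] if 0 else a[1]]),(800,300)))"
```

```text
[0.47951878 0.22475268 0.1036741 ] [ 0.15144227  0.63268655 -0.46156006] 0.0003097878541673116 [ 0.37  0.36  1.69  0.    1.09 -1.2 ]
[[ 4.02906623e-04 -9.71771252e-01 -2.35924715e-01  6.73004619e-02]
 [ 9.99999847e-01  4.80706633e-04 -2.72249244e-04 -1.66457318e-04]
 [ 3.77974564e-04 -2.35924569e-01  9.71771298e-01 -1.81072460e-01]
 [ 0.00000000e+00  0.00000000e+00  0.00000000e+00  1.00000000e+00]] 357.8417650068803
```

View pics/m1.png

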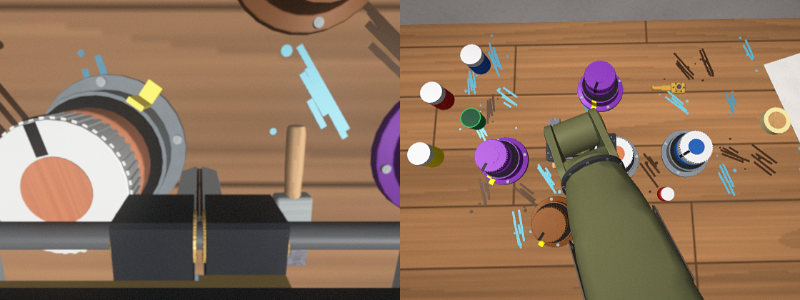

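View pics/scene1.png

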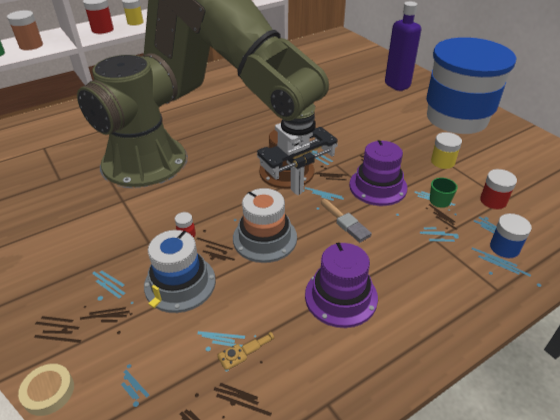

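The wrist view shows the cap's copper disc at about (80,265), its stripe at (48,195) and the yellow mark at (205,133), with the finger clear beside the cap. Next I push in gently and read the force.

>>> servo_tool --pt "0 -0.015 0 0 0 0 -1" --pt "0 -0.028 0 0 0 0 -1" --pt "0 -0.033 0 0 0 0 -1" --pt "0 -0.036 0 0 0 0 -1" --pt "0 -0.038 0 0 0 0 -1" --pt "0 -0.039 0 0 0 0 -1" --pt "0 -0.039 0 0 0 0 -1" --pt "0 -0.039 0 0 0 0 -1"

```text
time_s: 3.2
ee_pos: [0.481, 0.1872, 0.1067]
eef_rot: [3.139, 0.004, -3.141]
force: [-0.7, 7.4, 4.6]
grip_width: 0.0008
```

Run:
```python
from h import *
for i in range(3):
    o=ctrl.get_obs(); print(o["time_s"],o["ee_pos"].round(4),o["force"].round(2),o["moment"].round(2))
    c=cams.camera("wrist")
save(c,"pics/wrist2.png")
```

```text
3.2 [0.481  0.1872 0.1067] [-0.69  7.35  4.64] [ 1.24  0.   -0.01]
3.25 [0.481  0.1872 0.1067] [-0.14  6.46  4.66] [1.18 0.09 0.01]
3.3 [0.481  0.1872 0.1067] [0.09 7.12 4.33] [ 1.18  0.03 -0.  ]
```

View pics/wrist2.png

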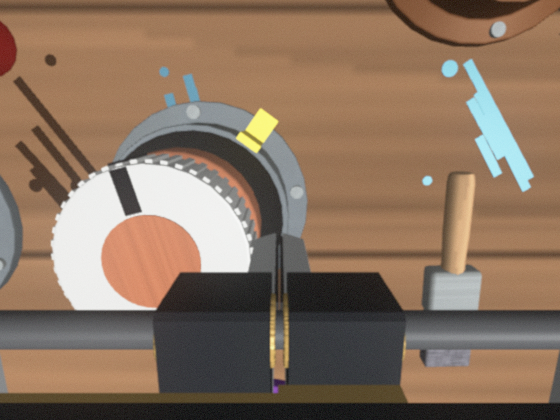

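Forces are modest: about 7 N radial. The cap is intact in view, with its stripe at (127,190). Next I compute a rounded-rectangle orbit path for the fixed-orientation fingertip.

```bash
cat > orb.py <<'E'
from h import *
import sys
C=np.array([.480,.1275]); hx,hy=.008,.0125
def path(R,s):
    L=np.pi/2*R; segs=[('l',(0,R+hy),(-hx,R+hy)),('a',90,(-hx,hy)),('l',(-hx-R,hy),(-hx-R,-hy)),('a',180,(-hx,-hy)),('l',(-hx,-hy-R),(hx,-hy-R)),('a',270,(hx,-hy)),('l',(hx+R,-hy),(hx+R,hy)),('a',0,(hx,hy)),('l',(hx,R+hy),(0,R+hy))]
    P=2*np.pi*R+4*(hx+hy); s%=P
    for g in segs:
        ln=L if g[0]=='a' else np.hypot(*(np.array(g[2])-g[1]))
        if s<=ln+1e-12:
            f=s/ln
            if g[0]=='l': return C+np.array(g[1])*(1-f)+np.array(g[2])*f
            t=np.radians(g[1]+90*f); return C+np.array(g[2])+R*np.array([np.cos(t),np.sin(t)])
        s-=ln
def rows(step,n=8,R=.0458,z=.106,p=None):
    o=ctrl.get_obs(); e=np.array(o["ee_pos"])
    ss=np.linspace(0,2*np.pi*R+4*(hx+hy),2000); Q=np.array([path(R,s) for s in ss]); s0=ss[np.argmin(np.hypot(*(Q-e[:2]).T))]
    k=np.arange(1,9); k=np.minimum(k,n)
    r=[[*(path(R,s0+step*i)-e[:2]).round(4).tolist(),round(float(z-e[2]),4),0,0,0,-1] for i in k]
    f=o["force"]; d=e[:2]-C; u=d/np.hypot(*d)
    print("s0",s0.round(3),"radial",(f[:2]@u).round(2),"tang",(f[1]*u[0]-f[0]*u[1]).round(2),"t",o["time_s"],e.round(4)); print(r)
def stripe(name="wrist",cap_z=.125):
    o=ctrl.get_obs(); c=cams.camera(name)
    if name=="wrist":
        from scipy.spatial.transform import Rotation as Ro
        T=np.eye(4); T[:3,:3]=Ro.from_euler("xyz",o["eef_rot"]).as_matrix(); T[:3,3]=o["ee_pos"]
        M=np.linalg.inv(T@np.array(c["hand_eye"])); c["rvec"]=cv2.Rodrigues(M[:3,:3])[0]; c["tvec"]=M[:3,3]
    # rectify cap top plane (2 px/mm), world x up, y left
    S=3; N=360; 
    g=np.array([[-.06,-.06],[.06,-.06],[.06,.06],[-.06,.06]])+C
    src=np.array([proj(c,[a,b,cap_z]) for a,b in g],np.float32)
    dst=np.array([[ (C[1]+.06-b)*3000,(C[0]+.06-a)*3000] for a,b in g],np.float32)
    W=cv2.warpPerspective(c["image"],cv2.getPerspectiveTransform(src,dst),(N,N))
    cv2.imwrite("pics/rect_%d.png"%round(o["time_s"]*100),cv2.cvtColor(W,cv2.COLOR_RGB2BGR)); save(c,"pics/%s_%d.png"%(name,round(o["time_s"]*100)))
    hsv=cv2.cvtColor(W,cv2.COLOR_RGB2HSV); h,s,v=[hsv[...,i].astype(int) for i in range(3)]
    yy,xx=np.mgrid[:N,:N]; r=np.hypot(xx-180,yy-180)/3000
    d=(h<14)&(s>110)&(v>130)&(r<.035)
    cx,cy=(xx[d].mean(),yy[d].mean()) if d.sum()>500 else (180,180)
    r=np.hypot(xx-cx,yy-cy)/3000
    k=(v<75)&(r>.028)&(r<.043)
    ang=np.arctan2(-(xx-cx),-(yy-cy))  # y left -> +, x up
    hist=np.histogram(ang[k],72,(-np.pi,np.pi))[0]; b=np.argmax(hist); a0=-np.pi+(b+.5)*np.pi/36
    w=np.angle(np.exp(1j*(ang[k]-a0))); w=w[abs(w)<.25]; a=a0+w.mean()
    print("discoff mm",round((180-cy)/3,1),round((180-cx)/3,1),"stripe ang",round(np.degrees(a)%360,1),"past mark rad",round((a-MARK)%(2*np.pi),3),"npx",len(w),"t",o["time_s"])
MARK=np.arctan2(.17046-C[1],.42092-C[0])
if __name__=="__main__":
    if len(sys.argv)>2 and sys.argv[2]=="s": stripe()
    rows(float(sys.argv[1]),*( [int(sys.argv[3])] if len(sys.argv)>3 else []))
E
python3 orb.py 0.006 s
```

```text
discoff mm 0.3 -4.3 stripe ang 42.5 past mark rad 4.512 npx 2397 t 3.35
s0 0.369 radial 6.64 tang 0.29 t 3.4 [0.481  0.1873 0.1067]
[[-0.0061, -0.0015, -0.0007, 0, 0, 0, -1], [-0.0121, -0.0016, -0.0007, 0, 0, 0, -1], [-0.018, -0.0023, -0.0007, 0, 0, 0, -1], [-0.0238, -0.0039, -0.0007, 0, 0, 0, -1], [-0.0294, -0.0062, -0.0007, 0, 0, 0, -1], [-0.0345, -0.0092, -0.0007, 0, 0, 0, -1], [-0.0393, -0.0129, -0.0007, 0, 0, 0, -1], [-0.0435, -0.0171, -0.0007, 0, 0, 0, -1]]
```

>>> servo_tool --pt "-0.006 -0.0015 0 0 0 0 -1" --pt "-0.012 -0.0016 0 0 0 0 -1" --pt "-0.018 -0.0023 0 0 0 0 -1" --pt "-0.0238 -0.0039 0 0 0 0 -1" --pt "-0.0294 -0.0062 0 0 0 0 -1" --pt "-0.0345 -0.0092 0 0 0 0 -1" --pt "-0.0393 -0.0129 0 0 0 0 -1" --pt "-0.0435 -0.0171 0 0 0 0 -1"

```text
time_s: 4.07
ee_pos: [0.437, 0.1709, 0.107]
eef_rot: [3.138, 0.004, -3.141]
force: [-2.7, 5.8, 1.3]
grip_width: 0.0005
```

```bash
python3 orb.py 0.006 s; ls -t pics | head -3; cp "pics/$(ls -t pics|grep rect|head -1)" /tmp/r.png
```

```text
discoff mm 0.0 0.0 stripe ang 137.4 past mark rad 6.168 npx 2380 t 4.0667
s0 0.048 radial 6.12 tang -2.19 t 4.1167 [0.4364 0.1703 0.1069]
[[-0.0029, -0.0055, -0.0009, 0, 0, 0, -1], [-0.0058, -0.0107, -0.0009, 0, 0, 0, -1], [-0.008, -0.0163, -0.0009, 0, 0, 0, -1], [-0.0094, -0.0221, -0.0009, 0, 0, 0, -1], [-0.0101, -0.028, -0.0009, 0, 0, 0, -1], [-0.0102, -0.034, -0.0009, 0, 0, 0, -1], [-0.0102, -0.04, -0.0009, 0, 0, 0, -1], [-0.0102, -0.046, -0.0009, 0, 0, 0, -1]]
wrist_407.png
rect_407.png
wrist_335.png
```

View /tmp/r.png

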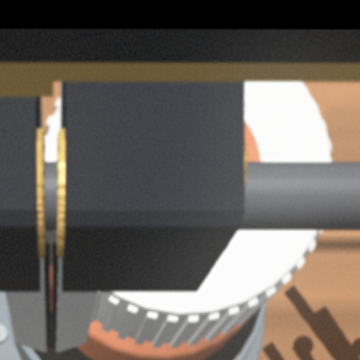

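The wrist view is blocked here by the gripper's body, so I switch to the scene camera for this side.

```bash
python3 - <<'E'
from orb import *
stripe("scene")
c=cams.camera("scene"); cv2.imwrite("pics/sc_a.png",cv2.resize(cv2.cvtColor(c["image"][130:270,200:340],cv2.COLOR_RGB2BGR),(560,560),interpolation=cv2.INTER_CUBIC))
E
cp "pics/$(ls -t pics|grep rect|head -1)" /tmp/r.png
```

```text
discoff mm -1.0 -0.9 stripe ang 258.7 past mark rad 2.002 npx 574 t 4.1167
```

View /tmp/r.png

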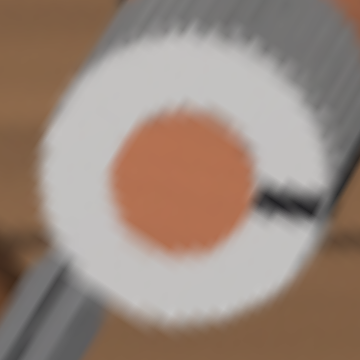

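View pics/sc_a.png

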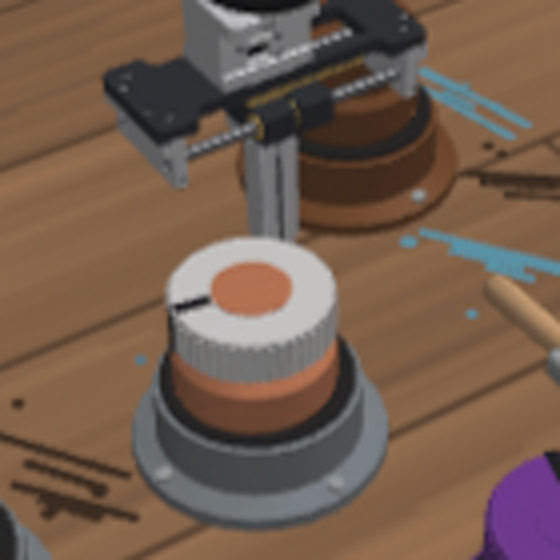

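The scene view shows the stripe at 259°, so 2.00 rad. It advanced 1.13 rad on a 48 mm stroke with no slip. I continue.

>>> servo_tool --pt "-0.0029 -0.0055 -0.0009 0 0 0 -1" --pt "-0.0058 -0.0107 -0.0009 0 0 0 -1" --pt "-0.008 -0.0163 -0.0009 0 0 0 -1" --pt "-0.0094 -0.0221 -0.0009 0 0 0 -1" --pt "-0.0101 -0.028 -0.0009 0 0 0 -1" --pt "-0.0102 -0.034 -0.0009 0 0 0 -1" --pt "-0.0102 -0.04 -0.0009 0 0 0 -1" --pt "-0.0102 -0.046 -0.0009 0 0 0 -1"

```text
time_s: 4.88
ee_pos: [0.4259, 0.1246, 0.1061]
eef_rot: [3.138, 0.001, -3.141]
force: [-6.2, 2.0, 4.9]
grip_width: 0.0008
```

```bash
python3 -c "
from orb import *
stripe('scene'); rows(.006)"
```

```text
discoff mm 0.9 1.4 stripe ang 317.4 past mark rad 3.026 npx 698 t 4.8833
s0 0.096 radial 6.32 tang -0.81 t 4.9333 [0.4259 0.1239 0.1061]
[[0.0003, -0.006, -0.0001, 0, 0, 0, -1], [0.0004, -0.012, -0.0001, 0, 0, 0, -1], [0.0012, -0.0179, -0.0001, 0, 0, 0, -1], [0.0027, -0.0237, -0.0001, 0, 0, 0, -1], [0.005, -0.0292, -0.0001, 0, 0, 0, -1], [0.008, -0.0344, -0.0001, 0, 0, 0, -1], [0.0117, -0.0392, -0.0001, 0, 0, 0, -1], [0.0159, -0.0434, -0.0001, 0, 0, 0, -1]]
```

>>> servo_tool --pt "0.0003 -0.006 0 0 0 0 -1" --pt "0.0004 -0.012 0 0 0 0 -1" --pt "0.0012 -0.0179 0 0 0 0 -1" --pt "0.0027 -0.0237 0 0 0 0 -1" --pt "0.005 -0.0292 0 0 0 0 -1" --pt "0.008 -0.0344 0 0 0 0 -1" --pt "0.0117 -0.0392 0 0 0 0 -1" --pt "0.0159 -0.0434 0 0 0 0 -1"

```text
time_s: 5.6
ee_pos: [0.4422, 0.08, 0.106]
eef_rot: [3.139, 0.001, -3.141]
force: [-2.6, -0.3, 1.3]
grip_width: 0.0004
```

```bash
python3 -c "
from orb import *
stripe('scene'); rows(.006)"
```

```text
discoff mm -2.2 3.6 stripe ang 17.4 past mark rad 4.073 npx 620 t 5.6
s0 0.145 radial 2.38 tang -1.06 t 5.65 [0.4429 0.0795 0.1061]
[[0.0049, -0.0034, -0.0001, 0, 0, 0, -1], [0.0102, -0.0062, -0.0001, 0, 0, 0, -1], [0.0158, -0.0084, -0.0001, 0, 0, 0, -1], [0.0217, -0.0097, -0.0001, 0, 0, 0, -1], [0.0277, -0.0103, -0.0001, 0, 0, 0, -1], [0.0337, -0.0103, -0.0001, 0, 0, 0, -1], [0.0397, -0.0103, -0.0001, 0, 0, 0, -1], [0.0457, -0.0103, -0.0001, 0, 0, 0, -1]]
```

```bash
python3 -c "
from orb import *
rows(.006,R=.044)"
```

```text
s0 0.141 radial 2.38 tang -1.06 t 5.65 [0.4429 0.0795 0.1061]
[[0.0061, -0.002, -0.0001, 0, 0, 0, -1], [0.0114, -0.0048, -0.0001, 0, 0, 0, -1], [0.017, -0.0068, -0.0001, 0, 0, 0, -1], [0.0229, -0.0081, -0.0001, 0, 0, 0, -1], [0.0289, -0.0085, -0.0001, 0, 0, 0, -1], [0.0349, -0.0085, -0.0001, 0, 0, 0, -1], [0.0409, -0.0085, -0.0001, 0, 0, 0, -1], [0.0469, -0.0085, -0.0001, 0, 0, 0, -1]]
```

>>> servo_tool --pt "0.0061 -0.002 0 0 0 0 -1" --pt "0.0114 -0.0048 0 0 0 0 -1" --pt "0.017 -0.0068 0 0 0 0 -1" --pt "0.0229 -0.0081 0 0 0 0 -1" --pt "0.0289 -0.0085 0 0 0 0 -1" --pt "0.0349 -0.0085 0 0 0 0 -1" --pt "0.0409 -0.0085 0 0 0 0 -1" --pt "0.0469 -0.0085 0 0 0 0 -1"

```text
time_s: 6.32
ee_pos: [0.4905, 0.071, 0.1062]
eef_rot: [3.139, 0.002, -3.141]
force: [-1.8, -5.0, 1.4]
grip_width: 0.0005
```

```bash
python3 -c "
from orb import *
stripe('scene'); rows(.006,R=.045); rows(.006,R=.044)"
```

```text
discoff mm -3.7 6.2 stripe ang 79.2 past mark rad 5.152 npx 561 t 6.3167
s0 0.194 radial 3.02 tang -1.99 t 6.3667 [0.4912 0.0711 0.1062]
[[0.0059, -0.0001, -0.0002, 0, 0, 0, -1], [0.0117, 0.0015, -0.0002, 0, 0, 0, -1], [0.0172, 0.0038, -0.0002, 0, 0, 0, -1], [0.0224, 0.0069, -0.0002, 0, 0, 0, -1], [0.0271, 0.0107, -0.0002, 0, 0, 0, -1], [0.0312, 0.015, -0.0002, 0, 0, 0, -1], [0.0348, 0.0198, -0.0002, 0, 0, 0, -1], [0.0376, 0.0251, -0.0002, 0, 0, 0, -1]]
s0 0.19 radial 3.02 tang -1.99 t 6.3667 [0.4912 0.0711 0.1062]
[[0.0059, 0.0009, -0.0002, 0, 0, 0, -1], [0.0117, 0.0025, -0.0002, 0, 0, 0, -1], [0.0172, 0.0049, -0.0002, 0, 0, 0, -1], [0.0223, 0.0081, -0.0002, 0, 0, 0, -1], [0.0269, 0.0119, -0.0002, 0, 0, 0, -1], [0.031, 0.0163, -0.0002, 0, 0, 0, -1], [0.0344, 0.0212, -0.0002, 0, 0, 0, -1], [0.0372, 0.0265, -0.0002, 0, 0, 0, -1]]
```

>>> servo_tool --pt "0.0059 0.0009 0 0 0 0 -1" --pt "0.0117 0.0025 0 0 0 0 -1" --pt "0.0172 0.0049 0 0 0 0 -1" --pt "0.0223 0.0081 0 0 0 0 -1" --pt "0.0269 0.0119 0 0 0 0 -1" --pt "0.031 0.0163 0 0 0 0 -1" --pt "0.0344 0.0212 0 0 0 0 -1" --pt "0.0372 0.0265 0 0 0 0 -1"

```text
time_s: 7.03
ee_pos: [0.5297, 0.0978, 0.1065]
eef_rot: [3.139, 0.004, -3.142]
force: [5.6, -4.0, 0.5]
grip_width: 0.0005
```

```bash
python3 -c "
from orb import *
stripe('scene'); rows(.006,R=.045); rows(.006,R=.044); stripe('wrist')"; ls -t pics|head -3
```

```text
discoff mm 3.6 19.3 stripe ang 177.5 past mark rad 0.585 npx 2395 t 7.0333
s0 0.244 radial 6.41 tang -0.75 t 7.0833 [0.53   0.0985 0.1065]
[[0.0017, 0.0058, -0.0005, 0, 0, 0, -1], [0.0027, 0.0117, -0.0005, 0, 0, 0, -1], [0.003, 0.0177, -0.0005, 0, 0, 0, -1], [0.003, 0.0237, -0.0005, 0, 0, 0, -1], [0.003, 0.0297, -0.0005, 0, 0, 0, -1], [0.003, 0.0357, -0.0005, 0, 0, 0, -1], [0.003, 0.0417, -0.0005, 0, 0, 0, -1], [0.0025, 0.0477, -0.0005, 0, 0, 0, -1]]
s0 0.24 radial 6.41 tang -0.75 t 7.0833 [0.53   0.0985 0.1065]
[[0.0008, 0.0062, -0.0005, 0, 0, 0, -1], [0.0018, 0.0121, -0.0005, 0, 0, 0, -1], [0.002, 0.0181, -0.0005, 0, 0, 0, -1], [0.002, 0.0241, -0.0005, 0, 0, 0, -1], [0.002, 0.0301, -0.0005, 0, 0, 0, -1], [0.002, 0.0361, -0.0005, 0, 0, 0, -1], [0.002, 0.0421, -0.0005, 0, 0, 0, -1], [0.0015, 0.048, -0.0005, 0, 0, 0, -1]]
discoff mm -2.0 6.0 stripe ang 147.7 past mark rad 0.064 npx 355 t 7.0833
wrist_708.png
rect_708.png
scene_703.png
```

View pics/wrist_708.png

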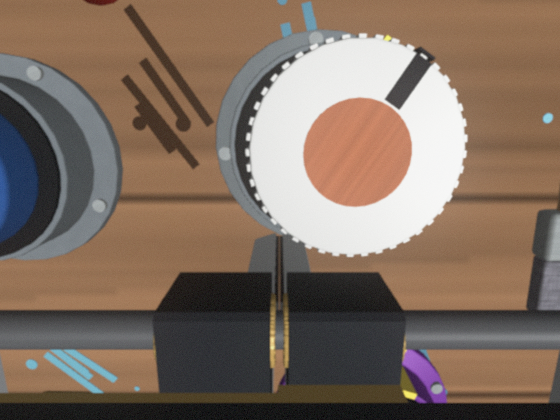

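The wrist view shows the stripe at (413,75) from the disc at (357,152), bearing about 146°, so it is at the first mark (6.3 rad). I continue, and expect to cross it clearly on the next stroke.

>>> servo_tool --pt "0.0012 0.006 0 0 0 0 -1" --pt "0.0022 0.012 0 0 0 0 -1" --pt "0.0025 0.018 0 0 0 0 -1" --pt "0.0025 0.024 0 0 0 0 -1" --pt "0.0025 0.03 0 0 0 0 -1" --pt "0.0025 0.036 0 0 0 0 -1" --pt "0.0025 0.042 0 0 0 0 -1" --pt "0.002 0.048 0 0 0 0 -1"

```text
time_s: 7.8
ee_pos: [0.5333, 0.1471, 0.107]
eef_rot: [3.138, 0.009, -3.141]
force: [8.3, -0.9, -0.6]
grip_width: 0.0007
```

```bash
python3 -c "
from orb import *
rows(.006,R=.045);stripe('wrist')"; ls -t pics|head -2
```

```text
s0 0.293 radial 7.53 tang -3.68 t 7.8 [0.5333 0.1471 0.107 ]
[[-0.0022, 0.0057, -0.001, 0, 0, 0, -1], [-0.0043, 0.0114, -0.001, 0, 0, 0, -1], [-0.0071, 0.0167, -0.001, 0, 0, 0, -1], [-0.0106, 0.0215, -0.001, 0, 0, 0, -1], [-0.0147, 0.0259, -0.001, 0, 0, 0, -1], [-0.0193, 0.0297, -0.001, 0, 0, 0, -1], [-0.0245, 0.0328, -0.001, 0, 0, 0, -1], [-0.0299, 0.0352, -0.001, 0, 0, 0, -1]]
discoff mm -4.2 3.2 stripe ang 210.3 past mark rad 1.157 npx 765 t 7.8
wrist_780.png
rect_780.png
```

>>> servo_tool --pt "-0.002 0.0057 -0.001 0 0 0 -1" --pt "-0.0041 0.0114 -0.001 0 0 0 -1" --pt "-0.007 0.0167 -0.001 0 0 0 -1" --pt "-0.0105 0.0215 -0.001 0 0 0 -1" --pt "-0.0145 0.0259 -0.001 0 0 0 -1" --pt "-0.019 0.0297 -0.001 0 0 0 -1" --pt "-0.0245 0.0328 -0.001 0 0 0 -1" --pt "-0.03 0.0352 -0.001 0 0 0 -1"

```text
time_s: 8.52
ee_pos: [0.5041, 0.1848, 0.1067]
eef_rot: [3.135, 0.012, -3.14]
force: [4.2, 4.9, 2.6]
grip_width: 0.0001
```

```bash
python3 -c "
from orb import *
rows(.006,R=.0458);stripe('wrist');stripe('scene')"; ls -t pics|head -4
```

```text
s0 0.346 radial 6.15 tang -1.99 t 8.5167 [0.5041 0.1848 0.1067]
[[-0.0063, -0.0001, -0.0007, 0, 0, 0, -1], [-0.0123, 0.0008, -0.0007, 0, 0, 0, -1], [-0.0183, 0.001, -0.0007, 0, 0, 0, -1], [-0.0243, 0.001, -0.0007, 0, 0, 0, -1], [-0.0303, 0.001, -0.0007, 0, 0, 0, -1], [-0.0362, 0.0008, -0.0007, 0, 0, 0, -1], [-0.0422, -0.0001, -0.0007, 0, 0, 0, -1], [-0.0479, -0.0018, -0.0007, 0, 0, 0, -1]]
discoff mm -1.0 -2.8 stripe ang 280.6 past mark rad 2.384 npx 761 t 8.5167
discoff mm -8.7 0.4 stripe ang 283.2 past mark rad 2.429 npx 647 t 8.5667
scene_857.png
rect_857.png
wrist_852.png
rect_852.png
```

At about 8.67 rad now, and both cameras agree. I continue.

>>> servo_tool --pt "-0.006 -0.0001 -0.0007 0 0 0 -1" --pt "-0.012 0.0008 -0.0007 0 0 0 -1" --pt "-0.018 0.001 -0.0007 0 0 0 -1" --pt "-0.024 0.001 -0.0007 0 0 0 -1" --pt "-0.03 0.001 -0.0007 0 0 0 -1" --pt "-0.036 0.0008 -0.0007 0 0 0 -1" --pt "-0.042 -0.0001 -0.0007 0 0 0 -1" --pt "-0.0479 -0.0018 -0.0007 0 0 0 -1"

```text
time_s: 9.28
ee_pos: [0.4561, 0.1848, 0.1066]
eef_rot: [3.132, 0.013, -3.139]
force: [-1.1, 7.3, 4.2]
grip_width: 0.0004
```

```bash
python3 -c "
from orb import *
rows(.006,R=.0458);stripe('scene')"
```

```text
s0 0.024 radial 7.22 tang -1.79 t 9.2833 [0.4561 0.1848 0.1066]
[[-0.0049, -0.004, -0.0006, 0, 0, 0, -1], [-0.0101, -0.0071, -0.0006, 0, 0, 0, -1], [-0.0148, -0.0108, -0.0006, 0, 0, 0, -1], [-0.0189, -0.0151, -0.0006, 0, 0, 0, -1], [-0.0225, -0.0199, -0.0006, 0, 0, 0, -1], [-0.0254, -0.0252, -0.0006, 0, 0, 0, -1], [-0.0276, -0.0308, -0.0006, 0, 0, 0, -1], [-0.0291, -0.0366, -0.0006, 0, 0, 0, -1]]
discoff mm -6.4 -0.1 stripe ang 344.4 past mark rad 3.497 npx 685 t 9.2833
```

>>> servo_tool --pt "-0.0055 -0.0025 -0.0006 0 0 0 -1" --pt "-0.0103 -0.006 -0.0006 0 0 0 -1" --pt "-0.0148 -0.0103 -0.0006 0 0 0 -1" --pt "-0.0189 -0.0151 -0.0006 0 0 0 -1" --pt "-0.0225 -0.0199 -0.0006 0 0 0 -1" --pt "-0.0254 -0.0252 -0.0006 0 0 0 -1" --pt "-0.0276 -0.0308 -0.0006 0 0 0 -1" --pt "-0.0291 -0.0366 -0.0006 0 0 0 -1"

```text
time_s: 10.0
ee_pos: [0.4255, 0.1487, 0.1059]
eef_rot: [3.131, 0.011, -3.139]
force: [-4.7, 2.0, 2.5]
grip_width: 0.0006
```

```bash
python3 -c "
from orb import *
rows(.006,R=.0458);stripe('scene')"
```

```text
s0 0.071 radial 5.16 tang -0.18 t 10.0 [0.4255 0.1487 0.1059]
[[0.0007, -0.0061, 0.0001, 0, 0, 0, -1], [0.0007, -0.0121, 0.0001, 0, 0, 0, -1], [0.0007, -0.0181, 0.0001, 0, 0, 0, -1], [0.0007, -0.0241, 0.0001, 0, 0, 0, -1], [0.0007, -0.0301, 0.0001, 0, 0, 0, -1], [0.0007, -0.0361, 0.0001, 0, 0, 0, -1], [0.0014, -0.0421, 0.0001, 0, 0, 0, -1], [0.0029, -0.0479, 0.0001, 0, 0, 0, -1]]
discoff mm -3.8 2.7 stripe ang 47.1 past mark rad 4.593 npx 529 t 10.0
```

>>> servo_tool --pt "0.0007 -0.006 0 0 0 0 -1" --pt "0.0007 -0.012 0 0 0 0 -1" --pt "0.0007 -0.018 0 0 0 0 -1" --pt "0.0007 -0.024 0 0 0 0 -1" --pt "0.0009 -0.03 0 0 0 0 -1" --pt "0.0012 -0.036 0 0 0 0 -1" --pt "0.002 -0.042 0 0 0 0 -1" --pt "0.0035 -0.0479 0 0 0 0 -1"

```text
time_s: 10.72
ee_pos: [0.4284, 0.1004, 0.1058]
eef_rot: [3.13, 0.01, -3.139]
force: [-4.3, 0.1, 1.1]
grip_width: 0.0006
```

```bash
python3 -c "
from orb import *
rows(.004,R=.044);stripe('scene')"; cp "pics/$(ls -t pics|grep rect|head -1)" /tmp/r.png
```

```text
s0 0.116 radial 3.76 tang -2.07 t 10.7167 [0.4284 0.1004 0.1058]
[[0.0033, -0.0032, 0.0002, 0, 0, 0, -1], [0.0051, -0.0068, 0.0002, 0, 0, 0, -1], [0.0072, -0.0102, 0.0002, 0, 0, 0, -1], [0.0096, -0.0134, 0.0002, 0, 0, 0, -1], [0.0123, -0.0163, 0.0002, 0, 0, 0, -1], [0.0152, -0.0191, 0.0002, 0, 0, 0, -1], [0.0184, -0.0215, 0.0002, 0, 0, 0, -1], [0.0217, -0.0236, 0.0002, 0, 0, 0, -1]]
discoff mm -4.1 4.9 stripe ang 105.0 past mark rad 5.604 npx 628 t 10.7167
```

View /tmp/r.png

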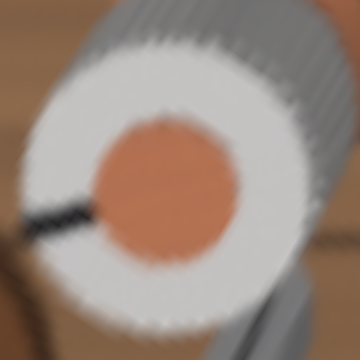

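At 11.89 rad, so 0.68 rad remain, about 28–30 mm of path.

>>> servo_tool --pt "0.003 -0.0035 0 0 0 0 -1" --pt "0.0051 -0.0068 0 0 0 0 -1" --pt "0.0072 -0.0102 0 0 0 0 -1" --pt "0.0096 -0.0134 0 0 0 0 -1" --pt "0.0123 -0.0163 0 0 0 0 -1" --pt "0.0152 -0.0191 0 0 0 0 -1" --pt "0.0184 -0.0215 0 0 0 0 -1" --pt "0.0184 -0.0215 0 0 0 0 -1"

```text
time_s: 11.43
ee_pos: [0.4474, 0.0782, 0.1056]
eef_rot: [3.131, 0.01, -3.139]
force: [-3.2, -3.7, 0.6]
grip_width: 0.0005
```

```bash
python3 -c "
from orb import *
rows(.004,R=.044);stripe('scene')"; cp "pics/$(ls -t pics|grep rect|head -1)" /tmp/r.png
```

```text
s0 0.145 radial 4.84 tang -0.65 t 11.4333 [0.4474 0.0782 0.1056]
[[0.0035, -0.0018, 0.0004, 0, 0, 0, -1], [0.0071, -0.0036, 0.0004, 0, 0, 0, -1], [0.0109, -0.005, 0.0004, 0, 0, 0, -1], [0.0147, -0.006, 0.0004, 0, 0, 0, -1], [0.0186, -0.0068, 0.0004, 0, 0, 0, -1], [0.0226, -0.0071, 0.0004, 0, 0, 0, -1], [0.0266, -0.0072, 0.0004, 0, 0, 0, -1], [0.0306, -0.0072, 0.0004, 0, 0, 0, -1]]
discoff mm -5.6 7.3 stripe ang 143.8 past mark rad 6.28 npx 695 t 11.4333
```

View /tmp/r.png

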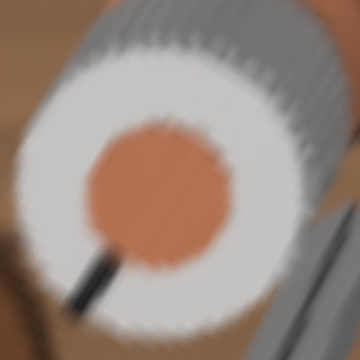

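The stripe is at 143.8° and the mark at 144.1°, so about 12.57 rad. I retreat straight outward, then up and away.

>>> servo_tool --pt "-0.004 -0.006 0 0 0 0 -1" --pt "-0.01 -0.015 0 0 0 0 -1" --pt "-0.017 -0.025 0 0 0 0 -1" --pt "-0.018 -0.026 0.02 0 0 0 -1" --pt "-0.018 -0.026 0.05 0 0 0 -1" --pt "-0.018 -0.026 0.085 0 0 0 -1" --pt "-0.018 -0.026 0.12 0 0 0 -1" --pt "-0.018 -0.026 0.14 0 0 0 -1"

```text
time_s: 12.15
ee_pos: [0.4292, 0.0516, 0.2493]
eef_rot: [3.13, 0.014, -3.14]
force: [-0.8, -0.4, 1.0]
grip_width: 0.0001
```

>>> servo_tool --pt "-0.01 0.03 0.005 0 0 0 -1" --pt "-0.02 0.06 0.005 0 0 0 -1" --pt "-0.03 0.09 0.005 0 0 0 -1" --pt "-0.04 0.12 0.005 0 0 0 -1" --pt "-0.06 0.15 0.005 0 0 0 -1" --pt "-0.08 0.18 0.005 0 0 0 -1" --pt "-0.1 0.22 0.005 0 0 0 -1" --pt "-0.1 0.25 0.005 0 0 0 -1"

```text
time_s: 12.82
ee_pos: [0.3268, 0.3025, 0.2549]
eef_rot: [3.129, 0.015, -3.139]
force: [1.8, -0.2, 0.3]
grip_width: 0.0008
```

Run:
```python
from orb import *
stripe('scene',.129); stripe('top',.129)
o=ctrl.get_obs(); print(o["time_s"],o["ee_pos"],o["joint_vel"].round(3))
c=cams.camera("top"); save(c,"pics/topf.png")
for k,z in [("blue_stripe",.124),("small_jar_center",.031),("brush_grip",0.)]:
    for r in cams.place_of(c,k)[:1]: print(k,r["p"],atz(c,r["at"][0]*560,r["at"][1]*420,z).round(3))
a=cv2.imread("pics/top0.png").astype(int);b=cv2.imread("pics/topf.png").astype(int)
d=(abs(a-b).max(2)>70).astype(np.uint8); n,l,st,ce=cv2.connectedComponentsWithStats(d)
print([s.tolist() for s in st[1:] if s[4]>12])
```

```text
discoff mm -3.8 3.0 stripe ang 144.1 past mark rad 0.002 npx 738 t 12.8167
discoff mm 0.5 0.1 stripe ang 143.4 past mark rad 6.273 npx 759 t 12.8667
12.9167 [0.32809825 0.30379516 0.25418018] [-0.081 -0.032  0.045 -0.012  0.009 -0.079]
blue_stripe 0.77 [ 0.476 -0.07   0.124]
small_jar_center 0.73 [ 0.358 -0.027  0.031]
brush_grip 0.9 [0.502 0.323 0.   ]
[[288, 224, 11, 13, 53], [305, 225, 9, 12, 48], [177, 243, 78, 79, 968], [164, 255, 8, 10, 25], [124, 274, 20, 13, 105], [186, 279, 7, 10, 18], [222, 284, 20, 20, 32], [161, 287, 13, 1, 13], [194, 286, 13, 9, 41], [186, 288, 6, 8, 23], [89, 291, 124, 83, 2868], [209, 290, 24, 31, 269], [246, 302, 6, 7, 22], [237, 305, 7, 24, 31], [227, 320, 49, 51, 906], [222, 323, 18, 21, 148], [0, 329, 121, 91, 6729], [186, 372, 128, 48, 2234], [135, 374, 41, 46, 794], [0, 397, 20, 23, 274], [394, 408, 15, 11, 64]]
```

View pics/topf.png

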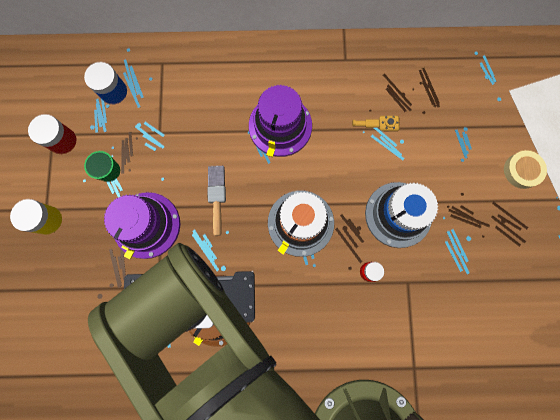

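The top view shows the stripe at (292,232) pointing at the yellow mark (283,249). Apart from the stripe and the arm, the picture matches the first one.

```bash
python3 -c "
from h import *
print(ctrl.get_obs()['joint_vel'].round(3)); print(hand_in())"
```

```text
[-0.008 -0.003 -0.005  0.     0.     0.006]
the job is handed in; nothing more can be done
None
```

I turned the copper cap counterclockwise from about 0.87 rad to about 12.57 rad, where its stripe is at the yellow mark for the second time. I did it with the shut fingertips pushing on the rim, on an orbit around the jar. I then backed the arm off and handed the job in at about 12.9 s. `hand_in()` gives no verdict, so I don't know how it was judged.

- **Angle:** after I backed off, the scene and top cameras both put the stripe within 0.01 rad of the mark. I tracked it stroke by stroke, so the turn count is not in doubt.
- **Force:** readings at the end of each stroke were 2 to 9 N against the cap. The first mark was crossed during a stroke with about 6 to 8 N of contact.
- **Other things:** comparing the first and last top pictures, only the stripe and the arm had changed. Re-measured, the blue stripe, small jar and brush agreed with the first readings to within about 6 mm. I checked the ornament only by that comparison.
- **Misreadings:** some automatic stripe readings were wrong because the gripper blocked the view or was mistaken for the stripe. I dropped those and used the other camera. The scene camera's cap position was 3 to 5 mm off from the top camera's, which does not affect the angle.

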